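Index the drilled cover plate and hold the hardness probe on its test spot

TASK

The drilled cover plate still sits under the drill-bush plate: slide its carrier along the rails by the black knob until it clicks into the next station's detent, where the red pointer stands at the green mark. Then take the yellow hardness probe out of its stand and finish with it held still, its sprung point inside the red ring on the cover plate, square to the sloping face, pressed lightly so that the point is pushed about half-way in, and keep holding it there at the end; leave the things lying about undisturbed.

Things in the scene. Friction and masses are not known exactly. Their poses are not given: they have to be found in the camera images.
- carrier_slide (a joint): slide (m) of the grey carrier on its rails: 0 to 0.035 at the start (first station 0.000, under the bush plate), growing along -y of slide_bed (to the robot's right). Gauging detent at 0.150, end stop at 0.190. Friction 1 to 3 N; a spring plunger under the knob draws it in over the last 3 mm and takes about 12 N to leave
- carrier_knob (a point): centre of the black upright knob at the carrier's front (robot's side): 26 mm diameter, 35 mm high, its top 16 mm above this point, on a 14 mm neck. Grip it from above or push its side; the tilted table is over 30 mm behind it
- slide_bed: fixed aluminium slide bed 190 mm (x) by 400 mm (y), 16 mm thick; y axis along the rails, front at -x; origin on its underside, 15 mm behind its middle. Over the first station (+y half) a blue column behind the rails carries the dark drill-bush plate, 116 mm along y, tilted like the work, 0.09 m above the bench in front, 0.14 m at the back
- gauge_mark (a point): green mark, 12 mm wide, on the front edge of the slide bed at the gauging station; the red pointer below the carrier's knob stands over it (same place along the bed's y axis) when the carrier is in the detent. The black mark is the first station
- test_spot (a point): centre of the test spot on the upper face of the steel cover plate on the carrier, 85 mm above the bench: bright 16 mm disc in a red ring of 24 mm outer diameter. The face slopes 20 degrees down to the bed's front; z axis = its outward normal, y axis = the bed's y. Drilled holes 34 mm to either side; clamps at the sides rise 8 mm above the face
- probe_grip (a point): centre of the loose, upright probe's yellow cylindrical grip (26 mm diameter, 64 mm long, 32 mm above and below this point); z axis along the probe, up. Below it a black collar (34 mm diameter, 5 mm), a steel barrel (20 mm, 40 mm long) and the sprung brass point, whose end is 89 mm below this centre when fully out. Weight 0.13 to 0.21 kg
- probe_point (a point): end of the probe's sprung brass point (round, 8 mm diameter), 89 mm below the grip centre when out
- probe_tip (a joint): stroke of the sprung point: 0 fully out, 0.010 m pushed right in; 1.5 N starts it, 4 N is half-way (0.005), 6.5 N right in
- probe: the whole yellow probe, 133 mm long; origin on its axis at the underside of the black collar (37 mm below the grip centre); z axis along the probe towards the top
- carrier: the grey carrier with the tilted table and the steel cover plate (72 x 94 x 14 mm) clamped on it; origin under its middle at the bench's height, axes as slide_bed's
- probe_stand: fixed grey tube stand, 48 mm diameter, 60 mm high, on an 84 mm foot; origin at the centre of its underside. The probe's barrel hangs in its 23.6 mm bore, the collar on the rim: lift straight up 55 mm to clear it. It stands left or right of the slide bed, a white tub (87 mm diameter, 88 mm high) on the other side
- nipple_1: loose brass hose nipple, 52 mm, a bystander at the left back
- nipple_2: loose brass hose nipple, 59 mm, a bystander at the left back
- small_tub: loose small white tub, 64 mm diameter, 66 mm high, a bystander at the right back
Mind the look-alikes: they are no part of the job. Several things have the shape of the probe; the one meant has the colours described above.

How it is judged:
By the outcome, as a careful person would: the job done as asked, in the order asked, and still so for the second after the job is handed in, while the arm keeps its last pose, push and grip.
It also fails if it takes over 56 s, if anything falls off the work surface, if the arm or the gripper's body presses on something with over 40 N, if the wrist force passes 120 N, or if a joint passes its speed limit or range.

ROBOT

A 6-joint arm with a two-finger parallel gripper is mounted at the origin on a cart in front of the work surface, level with it; the furniture and walls round the work are solid. World frame = base frame: x ahead of the robot, y to its left, z up, the work surface at z = 0. Lengths are in mm, angles in rad, forces in N, time in s.
With the tool pointing down it reaches from about 350 to 875 mm from the base axis. Payload 4.2 kg.
Tool frame: the origin (TCP) lies at the very end of the fingers, on their centre line; the grasp point (between the pads) lies 19 mm behind it (pinch_z is the distance from the TCP to the grasp point, in mm); z points along the fingers, y is the line along which they close (so a half turn about z gives the same grasp; the last joint's range is limited). The gripper opens to 85 mm and grips with 20 to 120 N. Pads are 22 mm wide; open, the fingers measure 114 mm over their backs; the gripper's body (76 mm by 85 mm) begins 54 mm behind the grasp point. The pads swing forward as they close: fully open they stand 13 mm farther back than shut.
Start: joints at [-1.022, 0.385, 0.008, 0, -1.194, -0.259], TCP at [178.616, -598.912, 231.312] pointing down, gripper open.
Joint ranges: [-3.14, 3.14], [-1.21, 2.06], [-1.07, 1.41], [-3.16, 2.05], [-2.99, -0.16], [-3.1, 3.1]. Speed limits (rad/s): [2.79, 2.79, 3.14, 3.14, 3.14, 3.14].

INTERFACE

Orientations are given as a unit quaternion [x, y, z, w].
In Python, from bench import * gives the robot as it stands.
- The arm moves only by the tool arm_command, never from a script. Its argument "steps" is one flat list of numbers, 4 for each row, row after row: the shift along the tool's x, y, z in m, then the turn about the tool's z in rad. In form: [tx, ty, tz, roll, tx, ty, tz, roll, ...]. A call has 1 to 20 rows; each row shifts and turns the commanded pose from where the row before left it, along the tool's axes as they then stand; what a row does not reach is not made up. A row lasts 1/8 s, in which the tool goes at most 62.5 mm and 10.7 degrees, less where a joint would pass 70% of its speed; a pose out of reach is approached as far as the arm can. A call with a gripper value outside its range is refused whole. "grip" is the finger opening in m, from 0 to 0.0854, set as the call begins (left out, the last holds). The fingers move at their own pace and stop on an object; the grip force is fixed at half the most. Time passes only in rows, so rows that do not move let the fingers close. It gives the time, the measured TCP pose, the force, the opening and the grip force at its end, in the units of the state.
- read_state(): the state, without advancing time (a new reading comes with each control period).
- get_image(name): name is "scene" or "top"; returns the picture (400x640x3 uint8, red, green, blue); there is no depth.
- get_calibration(name): a dict with "camera_matrix" (3x3 intrinsics, pixels), "cam_to_world" (4x4, takes a point from camera to world coordinates). Camera axes: x right, y down, z forward; pixel columns grow to the right and rows downward; lengths in mm; the calibration is good to about 2 mm. A picture is of the moment at which its call begins. get_calibration takes no time and is no camera call.
- job_done(): hands the job in; it is judged then, once.
The state is a dict: "clock": time; "joints": joint angles; "joint_vel": joint speeds; "joint_efforts": joint torques, N m; "position": TCP position; "ee_rot": TCP orientation; "contact_force": force on the tool from outside, world axes, zero at the start; "wrist_torque": the same for the moment, N m; "gripper_width": finger opening in mm; "grasp_force": force on a finger pad.
Only numpy, scipy, OpenCV 4.12 (cv2) and the standard library are available. Lean on these libraries where they do the work, as an engineer would, in place of code of your own. Each camera call takes 0.05 s, during which the arm holds its last target. There are 200 camera calls.

## Working session

There is one attempt and no reset: what is moved stays moved. The work goes in short steps, Python scripts to look and compute and a tool call to move; the robot and the scene stay as the last step left them, time stands still between calls to the robot, and variables do not carry over. Pictures are saved under pics/ and viewed, at most 10 in all, crops included, and the job is handed in when it is done.

Besides the shell and the picture viewer there is one more tool, called after "Emit:" as name(argument=value, ...), one argument or row to a line, values as JSON. arm_command: Moves the arm, as the interface text tells. Its arguments: {"type":"object","properties":{"steps":{"type":"array","items":{"type":"number"}},"grip":{"type":"number"}},"required":["steps"]}

```bash
mkdir -p pics; python3 - <<'E'
from bench import *
import cv2,numpy as np
for n in("scene","top"):
    im=get_image(n); cv2.imwrite(f"pics/{n}0.png",im[:,:,::-1]); c=get_calibration(n); print(n,np.round(c["camera_matrix"],1).tolist(),np.round(c["cam_to_world"],3).tolist())
s=read_state(); print({k:np.round(v,3).tolist() for k,v in s.items()})
E
```

```text
scene [[482.9, 0.0, 317.9], [0.0, 482.9, 201.5], [0.0, 0.0, 1.0]] [[-0.523, -0.441, 0.729, -763.054], [-0.852, 0.292, -0.434, 770.054], [-0.021, -0.849, -0.529, 1000.592], [0.0, 0.0, 0.0, 1.0]]
top [[364.7, 0.0, 316.7], [0.0, 364.7, 202.5], [0.0, 0.0, 1.0]] [[0.021, -0.994, 0.111, 369.732], [-1.0, -0.018, 0.021, 20.64], [-0.019, -0.112, -0.994, 1175.57], [0.0, 0.0, 0.0, 1.0]]
{'clock': 0.1, 'joints': [-1.022, 0.385, 0.007, -0.0, -1.194, -0.259], 'joint_vel': [0.001, -0.001, 0.003, -0.0, 0.001, -0.001], 'joint_efforts': [-0.001, -39.332, 18.893, 4.198, -0.003, 0.0], 'position': [178.47, -598.426, 230.336], 'ee_rot': [-0.144, 0.99, 0.001, -0.0], 'contact_force': [-0.217, -0.465, -0.107], 'wrist_torque': [0.013, 0.052, 0.052], 'grasp_force': 0.0, 'gripper_width': 85.631}
```

View pics/scene0.png

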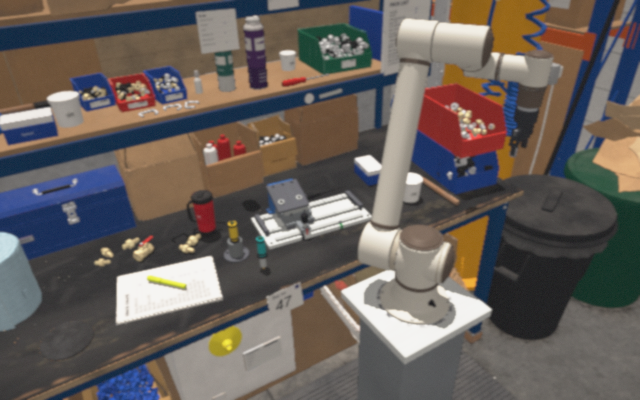

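View pics/top0.png

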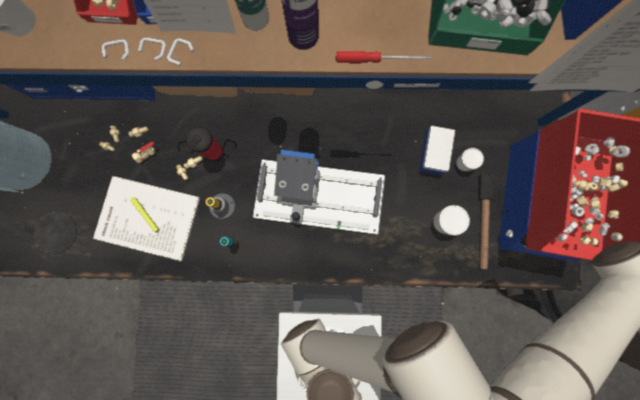

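The scene view shows the yellow probe in its stand at scene (233,230) and top (213,202), with the slide bed at top (320,195). The knob is at about top (296,217) and the green mark at (339,226). There are two look-alikes: the teal one at top (225,241) and the flat yellow marker on the paper at (145,213). The upright yellow probe in the grey stand fits the description. I'll confirm that with an enlarged crop.

```bash
cat > h.py <<'E'
from bench import *
import cv2,numpy as np
from scipy.spatial.transform import Rotation as R
CAL={n:get_calibration(n) for n in("scene","top")}
def ray(n,p):
    K=np.array(CAL[n]["camera_matrix"]);T=np.array(CAL[n]["cam_to_world"])
    d=T[:3,:3]@np.linalg.solve(K,[p[0],p[1],1]); return T[:3,3],d/np.linalg.norm(d)
def onz(n,p,z):
    o,d=ray(n,p); return o+d*(z-o[2])/d[2]
def tri(a,b):   # scene pixel, top pixel
    o1,d1=ray("scene",a);o2,d2=ray("top",b)
    t=np.linalg.lstsq(np.c_[d1,-d2],o2-o1,rcond=None)[0]
    p,q=o1+t[0]*d1,o2+t[1]*d2; return (p+q)/2,np.linalg.norm(p-q)
def proj(n,P):
    K=np.array(CAL[n]["camera_matrix"]);T=np.linalg.inv(np.array(CAL[n]["cam_to_world"]))
    c=T[:3,:3]@np.array(P,float)+T[:3,3]; u=K@c; return u[:2]/u[2]
def blobs(im,lo,hi,box,amin=8):
    x0,y0,x1,y1=box; m=cv2.inRange(cv2.cvtColor(im,cv2.COLOR_RGB2HSV),np.array(lo),np.array(hi))[y0:y1,x0:x1]
    n,l,s,c=cv2.connectedComponentsWithStats(m)
    return [(s[i,4],(c[i]+[x0,y0]).round(1).tolist(),(s[i,:4]+[x0,y0,0,0]).tolist()) for i in range(1,n) if s[i,4]>=amin]
E
python3 - <<'E'
from h import *
s=cv2.imread("pics/scene0.png");t=cv2.imread("pics/top0.png")
a=cv2.resize(s[170:275,215:380],(0,0),fx=4,fy=4,interpolation=cv2.INTER_CUBIC)[:290]
a=cv2.resize(s[172:272,200:390],(760,300),fx=0,fy=0,interpolation=cv2.INTER_CUBIC) if 0 else cv2.resize(s[175:275,215:380],(495,300),interpolation=cv2.INTER_CUBIC)
b=cv2.resize(t[145:250,195:395],(571,300),interpolation=cv2.INTER_CUBIC)
o=np.zeros((600,571,3),np.uint8);o[:300,:495]=a;o[300:]=b
cv2.imwrite("pics/crop1.png",o)
S=s[:,:,::-1].copy();T=t[:,:,::-1].copy()
for nm,im,box in(("scene",S,(210,170,390,280)),("top",T,(190,140,395,255))):
    print(nm,"yellow",blobs(im,(18,130,90),(32,255,255),box,5));print("green",blobs(im,(45,80,40),(80,255,255),box,3)); print("red",blobs(im,(0,120,60),(8,255,255),box,2))
    print("white",blobs(im,(0,0,175),(180,60,255),box,60))
E
```

```text
scene yellow [(np.int32(151), [232.8, 230.2], [227, 221, 11, 20])]
green []
red []
white [(np.int32(677), [382.4, 197.4], [366, 170, 24, 54]), (np.int32(144), [326.8, 199.4], [309, 194, 37, 12]), (np.int32(494), [331.8, 208.2], [311, 199, 46, 20]), (np.int32(629), [339.2, 220.2], [310, 208, 62, 27]), (np.int32(441), [277.9, 235.4], [252, 218, 49, 29]), (np.int32(138), [271.7, 224.9], [265, 219, 16, 13]), (np.int32(697), [375.0, 240.0], [360, 222, 30, 34]), (np.int32(123), [212.4, 270.1], [210, 256, 8, 24]), (np.int32(148), [380.7, 275.8], [365, 270, 25, 10])]
top yellow [(np.int32(83), [211.9, 202.2], [205, 197, 14, 11])]
green [(np.int32(4), [209.5, 201.5], [209, 201, 2, 2]), (np.int32(5), [338.2, 227.2], [338, 226, 2, 4]), (np.int32(9), [223.7, 241.1], [222, 240, 4, 3])]
red [(np.int32(4), [218.0, 144.5], [218, 143, 1, 4]), (np.int32(2), [212.0, 149.5], [212, 149, 1, 2]), (np.int32(4), [215.8, 152.5], [215, 151, 2, 4]), (np.int32(2), [212.5, 152.0], [212, 152, 2, 1]), (np.int32(2), [221.0, 152.5], [221, 152, 1, 2]), (np.int32(2), [206.0, 156.5], [206, 156, 1, 2]), (np.int32(2), [210.5, 158.5], [210, 158, 2, 2])]
white [(np.int32(1052), [271.3, 198.7], [254, 160, 39, 62]), (np.int32(3605), [344.9, 201.0], [302, 167, 83, 67]), (np.int32(148), [192.4, 206.7], [190, 195, 8, 32])]
```

View pics/crop1.png

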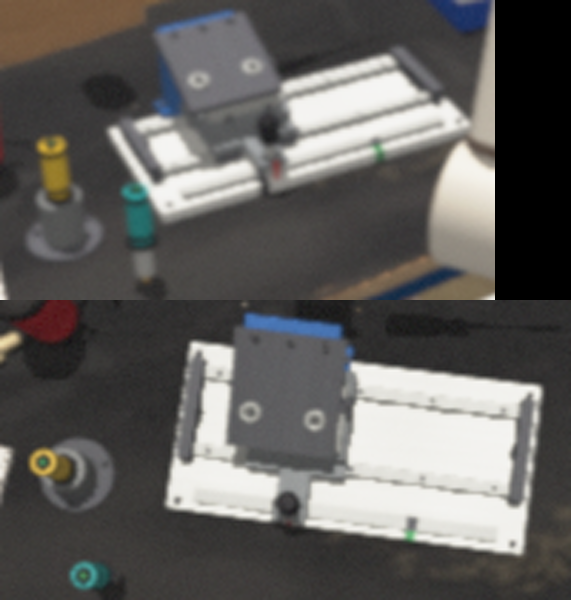

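The crop confirms the yellow grip with a black collar standing in the grey tube, so that's the probe. The teal one beside it is the decoy. The knob is at crop (288,500) and the green mark at (409,535).

```bash
python3 - <<'E'
from h import *
r=lambda a:np.round(a,1).tolist()
def C(u,v): return (195+u/2.855,145+(v-300)/2.857)
def D(u,v): return (215+u/3,175+v/3)
c=[onz("top",C(*p),16) for p in((190,342),(541,386),(523,552),(167,508))]
print("corners",[r(p) for p in c],[r(np.linalg.norm(c[i]-c[i-1])) for i in range(4)])
yv=(c[0]-c[1]+c[3]-c[2]);yv/=np.linalg.norm(yv);print("bed y",yv,np.degrees(np.arctan2(-yv[0],yv[1])),"mid",r(sum(c)/4))
print("green top",r(onz("top",C(409,535),16)),"scene",r(onz("scene",D(379,151),10)),tri(D(379,151),C(409,535)))
print("knob",tri(D(271,120),C(288,500)))
print("pointer sc",r(onz("scene",D(276,168),20)))
print("probe top",tri(D(52,143),C(43,462)), "foot sc",r(onz("scene",D(64,238),4)),"foot top",r(onz("top",C(78,474),4)))
print("teal top",tri(D(136,188),C(84,575)))
E
```

```text
corners [[636.3, 228.0, 16.0], [592.2, -170.4, 16.0], [405.5, -150.6, 16.0], [446.6, 246.7, 16.0]] [190.6, 400.9, 187.7, 399.4]
bed y [0.10645267 0.99431777 0.        ] -6.1108673825321045 mid [520.1, 38.4, 16.0]
green top [421.8, -24.3, 16.0] scene [420.0, -29.3, 10.0] (array([420.57965265, -26.62968786,  10.68179159]), np.float64(5.159280551876285))
knob (array([450.96224349, 103.05594494,  85.92101953]), np.float64(6.745247957149374))
pointer sc [445.1, 98.5, 20.0]
probe top (array([482.74119168, 351.81818651, 129.47823451]), np.float64(2.6451672499866783)) foot sc [478.4, 353.4, 4.0] foot top [484.1, 352.1, 4.0]
teal top (array([369.73788915, 307.07587235, 121.05130198]), np.float64(1.6687143810133473))
```

```bash
python3 - <<'E'
from h import *
s=cv2.imread("pics/scene0.png")[:,:,::-1].copy();t=cv2.imread("pics/top0.png")[:,:,::-1].copy()
print("dark scene",blobs(s,(0,0,0),(180,255,60),(297,200,325,235),5))
print("dark top",blobs(t,(0,0,0),(180,255,55),(286,206,306,226),5))
b=[x for x in blobs(t,(0,0,0),(180,255,55),(286,206,306,226),5)]
p=max(b)[1]
for z in(40,60,70,80,90): 
    P=onz("top",p,z); print(z,P.round(1),proj("scene",P).round(1))
print(cv2.cvtColor(s,cv2.COLOR_RGB2GRAY)[204:236,296:322])
E
```

```text
dark scene [(np.int32(52), [304.3, 217.6], [301, 213, 7, 10])]
dark top [(np.int32(15), [296.5, 218.0], [294, 215, 5, 6]), (np.int32(26), [295.1, 224.4], [289, 223, 15, 3])]
40 [426.9 111.1  40. ] [306.3 230. ]
60 [425.9 109.5  60. ] [306.7 225.2]
70 [425.4 108.7  70. ] [306.8 222.8]
80 [424.9 107.9  80. ] [307.  220.3]
90 [424.4 107.1  90. ] [307.2 217.9]
[[116 118 119 116 117 115 114 111 108 107 103 105 141 196 222 227 223 217
  214 204 188 176 167 161 149 144]
 [117 117 114 112 111 106 104  98  96  91  92 103 140 183 206 207 193 177
  168 161 153 146 142 148 167 179]
 [111 106 104  98  96  91  88  90  88  93  99 121 150 169 169 164 155 147
  143 150 166 179 186 198 218 228]
 [ 97  93  89  89  90  91  94  99 102 108 111 123 145 153 148 149 166 182
  186 198 219 229 233 235 238 241]
 [ 88  91  94  98  99 104 108 109 110 111 113 120 131 142 155 181 215 230
  233 235 239 241 242 242 242 242]
 [102 104 109 110 113 112 108 105 100 102 107 111 118 141 172 210 233 240
  242 242 242 243 243 243 243 243]
 [111 113 113 113 113 110 103  94  83  90  98 100 113 139 168 207 233 241
  243 243 243
[... 2047 characters left out ...]
73 186 181
  174 166 165 175 184 189 198 216]
 [238 231 208 165 131 117 114 109 101  94  86  86  97 115 138 153 159 161
  172 183 197 216 225 225 225 226]
 [236 231 217 182 136 102  95  99 102  99  93  93 105 122 140 165 181 196
  215 224 225 228 227 221 209 196]
 [226 221 211 183 140 100  88  97 107 108 103 101 115 130 159 198 218 222
  225 223 214 202 192 179 165 155]
 [212 203 189 166 134 100  82  97 112 117 112 111 124 139 164 198 214 208
  196 186 172 158 151 147 140 134]
 [181 171 161 147 128 100  77  87 112 127 126 124 133 142 154 168 174 166
  154 148 143 137 130 126 118 108]
 [160 175 183 183 168 134  90  81 107 130 138 138 142 141 145 145 146 140
  133 128 120 109 100  93  91  85]]
```

Emit:
arm_command(
  steps=[0,0,0,0.131,0,0,0,0.131,0,0,0,0.131],
  grip=0.06,
)

```text
clock: 0.48
position: [178.5, -598.6, 230.6]
ee_rot: [0.054, 0.999, 0.001, -0.0]
contact_force: [0.1, -0.4, -0.3]
gripper_width: 59.9
grasp_force: 0.0
```

```bash
python3 - <<'E'
from h import *
for p in((296,216),(296,217)):
  for z in(50,60,70,80,90): 
    P=onz("top",p,z); print(p,z,P.round(1),proj("scene",P).round(1))
G=onz("top",(338.2,227.3),14);print(G,proj("scene",G))
t=cv2.imread("pics/top0.png"); print(cv2.cvtColor(t,cv2.COLOR_BGR2GRAY)[206:230,286:306])
E
```

```text
(296, 216) 50 [452.5 108.2  50. ] [303.2 223.8]
(296, 216) 60 [451.7 107.5  60. ] [303.4 221.4]
(296, 216) 70 [451.  106.7  70. ] [303.6 219.1]
(296, 216) 80 [450.3 105.9  80. ] [303.8 216.7]
(296, 216) 90 [449.5 105.1  90. ] [304.  214.3]
(296, 217) 50 [449.4 108.2  50. ] [303.7 224.2]
(296, 217) 60 [448.7 107.4  60. ] [303.9 221.9]
(296, 217) 70 [448.  106.6  70. ] [304.1 219.5]
(296, 217) 80 [447.2 105.8  80. ] [304.3 217.1]
(296, 217) 90 [446.5 105.   90. ] [304.5 214.7]
[421.7141339  -24.17551521  14.        ] [339.87075447 224.6358309 ]
[[233 228 203 177 173 167 154 154 154 155 156 155 157 155 158 156 149 137
  121 115]
 [241 239 236 233 233 225 197 165 156 156 154 155 156 156 157 157 150 133
  123 122]
 [241 240 241 240 239 234 203 167 157 154 154 153 157 155 155 155 150 137
  154 168]
 [242 241 241 241 239 226 191 162 156 155 153 156 154 157 158 154 152 156
  212 229]
 [241 241 241 241 238 225 188 163 155 151 152 154 153 156 155 158 152 162
  221 238]
 [240 240 241 240 238 223 184 154 141 133 136 142 151 153 157 158 149 165
  223 237]
 [239 239 239 239 236 213 163 123  96  82
[... 789 characters left out ...]
 159 183
  193 198]
 [130 141 144 131 101  85  73  67  77  73  72  78  82  96 126 154 210 228
  230 231]
 [ 62  61  65  63  57  51  44  47  55  53  55  73  82  87 103 144 206 226
  230 232]
 [ 54  58  56  56  52  46  42  38  36  39  42  49  52  54  64  87 124 142
  149 158]
 [ 57  58  54  53  58  52  52  50  40  38  34  37  35  35  38  43  48  53
   60  68]
 [ 56  55  56  54  58  57  55  55  45  37  38  32  32  37  37  38  44  46
   47  46]
 [ 54  55  56  56  56  57  55  55  52  46  44  40  41  45  46  49  48  49
   53  48]
 [ 56  56  55  54  56  55  54  55  53  52  49  54  49  50  53  51  51  51
   52  50]
 [ 52  54  53  54  54  53  54  51  54  51  52  53  51  50  52  50  51  48
   50  49]]
```

Emit:
arm_command(
  steps=[-0.013,0.0486,0,0,-0.013,0.0486,0,0,-0.013,0.0486,0,0,-0.013,0.0486,0,0,-0.013,0.0486,0,0,-0.013,0.0486,0,0,-0.013,0.0486,0,0,-0.013,0.0486,0,0,-0.013,0.0486,0,0,-0.013,0.0486,0,0,-0.013,0.0486,0,0,-0.013,0.0486,0,0,-0.013,0.0486,0,0,-0.013,0.0486,0,0,-0.013,0.0486,0,0,0,0,0,0],
)

```text
clock: 2.48
position: [448.4, 108.6, 230.6]
ee_rot: [0.05, 0.999, -0.0, -0.0]
contact_force: [0.1, -0.9, -0.0]
gripper_width: 60.0
grasp_force: 0.0
```

Emit:
arm_command(
  steps=[-0.003,-0.0023,0.03,0.007,0,0,0.03,0,0,0,0.03,0,0,0,0.025,0,0,0,0.02,0,0,0,0.02,0,0,0,0.01,0,0,0,0.009,0],
)

```text
clock: 3.48
position: [450.5, 103.2, 57.1]
ee_rot: [0.055, 0.998, 0.0, 0.0]
contact_force: [-0.3, 0.7, -0.1]
gripper_width: 60.2
grasp_force: 0.0
```

```bash
python3 - <<'E'
from h import *
a=get_image("scene")[160:260,240:390];b=get_image("top")[145:250,225:395]
o=np.zeros((600,700,3),np.uint8);o[:300,:450]=cv2.resize(a,(450,300),interpolation=2);o[300:,:486]=cv2.resize(b,(486,300),interpolation=2)
cv2.imwrite("pics/c2.png",o[:,:,::-1]);s=read_state();print(s["position"],s["contact_force"])
E
```

```text
[450.00272033 103.12992838  56.78550582] [ 0.74965708  0.43920653 -0.05775298]
```

View pics/c2.png

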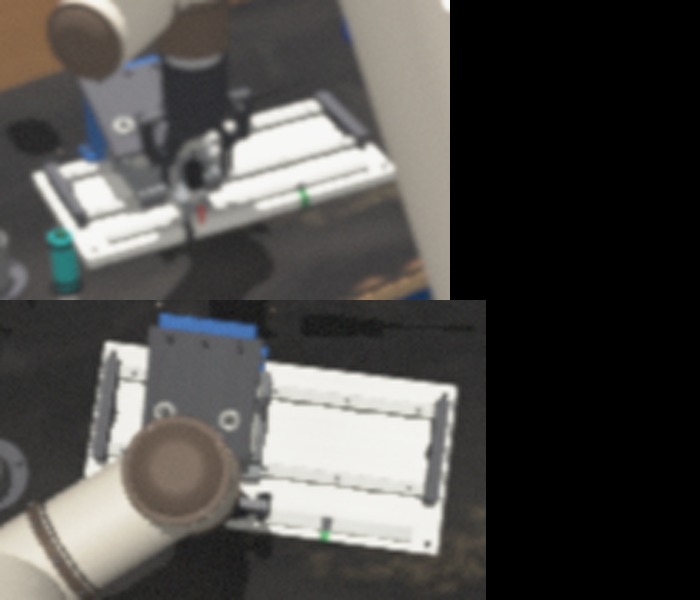

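The scene crop shows the fingers straddling the dark knob at (190,175), with the red pointer at (201,213) and the green mark at (304,196). I'll close on it.

Emit:
arm_command(
  steps=[0,0,0,0,0,0,0,0,0,0,0,0,0,0,0,0,0,0,0,0],
  grip=0.02,
)

```text
clock: 4.2
position: [451.5, 103.6, 58.6]
ee_rot: [0.055, 0.999, 0.0, 0.001]
contact_force: [0.4, -2.3, 6.2]
gripper_width: 24.2
grasp_force: 59.0
```

Emit:
arm_command(
  steps=[0,-0.007,0,0,0,-0.014,0,0,0,-0.014,0,0,0,-0.014,0,0,0,-0.014,0,0,0,-0.014,0,0,0,-0.014,0,0,0,-0.014,0,0,0,-0.01,0,0,0,-0.006,0,0,0,0,0,0,0,0,0,0],
)

```text
clock: 5.7
position: [437.8, -17.9, 58.6]
ee_rot: [0.054, 0.999, -0.001, 0.001]
contact_force: [0.3, -9.7, 7.9]
gripper_width: 23.9
grasp_force: 59.7
```

```bash
python3 - <<'E'
from h import *
s=read_state();print(s["position"],s["contact_force"],s["ee_rot"])
a=get_image("scene");b=get_image("top")
print("sc red",blobs(a,(0,90,50),(8,255,255),(290,190,370,260),2),blobs(a,(172,90,50),(180,255,255),(290,190,370,260),2),"green",blobs(a,(45,60,40),(85,255,255),(300,190,390,260),2))
print("top red",blobs(b,(0,90,50),(8,255,255),(300,190,380,240),2),"green",blobs(b,(45,60,40),(85,255,255),(300,190,380,250),2))
E
```

```text
[437.8486988  -17.930525    58.62317064] [ 0.25691866 -9.71066665  7.93781106] [ 5.44060461e-02  9.98518225e-01 -7.59734948e-04  8.70958650e-04]
sc red [(np.int32(8), [328.8, 193.4], [328, 192, 3, 4]), (np.int32(4), [340.0, 221.5], [340, 220, 1, 4])] [] green [(np.int32(6), [341.3, 226.8], [341, 225, 2, 4])]
top red [(np.int32(2), [345.0, 190.5], [345, 190, 1, 2])] green []
```

Emit:
arm_command(
  steps=[0,-0.002,0,0,0,0,0,0],
)

```text
clock: 6.05
position: [437.8, -18.6, 58.7]
ee_rot: [0.055, 0.998, 0.0, 0.001]
contact_force: [-2.5, 0.3, 8.5]
gripper_width: 24.1
grasp_force: 59.7
```

Emit:
arm_command(
  steps=[0,-0.002,0,0,0,0,0,0],
)

```text
clock: 6.3
position: [437.6, -20.7, 58.6]
ee_rot: [0.055, 0.999, 0.0, 0.001]
contact_force: [-1.3, -3.8, 7.6]
gripper_width: 23.5
grasp_force: 59.7
```

Emit:
arm_command(
  steps=[0,-0.002,0,0,0,0,0,0],
)

```text
clock: 6.55
position: [437.3, -22.9, 58.6]
ee_rot: [0.055, 0.999, 0.0, 0.001]
contact_force: [-1.1, -2.1, 7.8]
gripper_width: 24.0
grasp_force: 59.7
```

Emit:
arm_command(
  steps=[0,-0.002,0,0,0,0,0,0],
)

```text
clock: 6.8
position: [437.1, -24.4, 58.6]
ee_rot: [0.055, 0.998, 0.0, 0.001]
contact_force: [-1.7, 1.6, 7.7]
gripper_width: 23.6
grasp_force: 59.7
```

Emit:
arm_command(
  steps=[0,-0.002,0,0,0,0,0,0],
)

```text
clock: 7.05
position: [437.1, -25.3, 58.6]
ee_rot: [0.055, 0.998, 0.001, 0.002]
contact_force: [-3.0, 8.5, 9.6]
gripper_width: 24.1
grasp_force: 59.9
```

Emit:
arm_command(
  steps=[0,0.0025,0,0,0,0,0,0],
)

```text
clock: 7.3
position: [437.2, -24.0, 58.6]
ee_rot: [0.055, 0.999, 0.0, 0.001]
contact_force: [-1.2, 0.3, 7.4]
gripper_width: 24.1
grasp_force: 59.8
```

Emit:
arm_command(
  steps=[0,0,0,0,0,0,0,0,0,0,0,0,0,0,0,0],
  grip=0.06,
)

```text
clock: 7.8
position: [436.2, -24.3, 57.2]
ee_rot: [0.055, 0.998, -0.0, -0.0]
contact_force: [-0.1, -0.3, 0.4]
gripper_width: 60.0
grasp_force: 0.0
```

Emit:
arm_command(
  steps=[0,0,-0.02,0,0,0,-0.04,0,0,0,-0.04,0,0,0,-0.04,0,0,0.05,-0.02,0,0,0.05,-0.01,0,0,0.05,0,0,0,0.05,0,0,0,0.05,0,0,0,0.05,0,0],
)

```text
clock: 9.05
position: [469.1, 275.6, 227.1]
ee_rot: [0.055, 0.998, -0.0, -0.0]
contact_force: [0.5, 0.1, 0.8]
gripper_width: 60.2
grasp_force: 0.0
```

```bash
python3 - <<'E'
from h import *
s=read_state();print(s["position"],s["contact_force"],s["ee_rot"])
A=get_image("scene");B=get_image("top")
cv2.imwrite("pics/s3.png",A[:,:,::-1]);cv2.imwrite("pics/t3.png",B[:,:,::-1])
print("sc red",blobs(A,(0,90,50),(8,255,255),(290,180,370,260),2),"green",blobs(A,(45,60,40),(85,255,255),(300,190,390,260),2))
print("top red",blobs(B,(0,90,50),(8,255,255),(300,190,380,240),2),"green",blobs(B,(45,60,40),(85,255,255),(300,190,380,250),2))
a=A[175:265,280:390];b=B[155:245,290:395]
o=np.zeros((600,600,3),np.uint8);o[:300,:367]=cv2.resize(a,(367,300),interpolation=2);o[300:,:350]=cv2.resize(b,(350,300),interpolation=2)
cv2.imwrite("pics/c3.png",o[:,:370,::-1])
E
```

```text
[469.09263014 275.5654919  227.11206778] [0.47316463 0.07829374 0.80745238] [ 5.49796910e-02  9.98487457e-01 -1.11621532e-04 -1.41101321e-04]
sc red [(np.int32(3), [341.0, 222.0], [341, 221, 1, 3])] green [(np.int32(4), [341.2, 227.0], [341, 226, 2, 3])]
top red [(np.int32(7), [344.0, 192.4], [341, 191, 7, 3])] green []
```

View pics/c3.png

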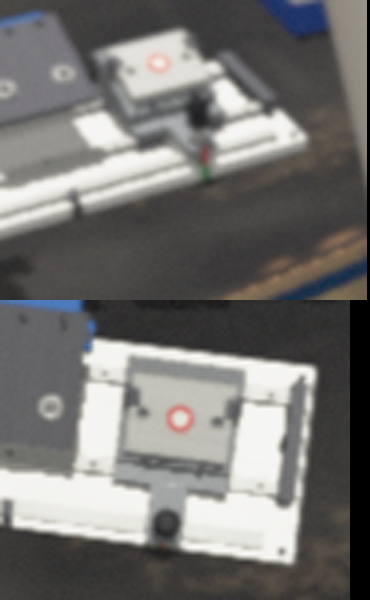

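The top crop shows the pointer standing over the green mark: scene pointer column is 341.0 and the mark's is 341.2. The red ring is at top crop (180,418) and scene crop (159,63). Next is the probe.

```bash
python3 - <<'E'
from h import *
p=onz("top",(344.0,190.4),85);q=onz("scene",(327.7,193.9),85);print(p,q,tri((327.7,193.9),(344.0,190.4)))
y=np.array([.1065,.9943]);x=np.array([.9943,-.1065]);m=np.array([520.1,38.4])
for v in(p,q):print((v[:2]-m)@x,(v[:2]-m)@y)
b=cv2.imread("pics/t3.png")[:,:,::-1].copy()
k=cv2.inRange(cv2.cvtColor(b,cv2.COLOR_RGB2HSV),(0,50,60),(12,255,255))[180:202,333:356]
k|=cv2.inRange(cv2.cvtColor(b,cv2.COLOR_RGB2HSV),(168,50,60),(180,255,255))[180:202,333:356]
print(cv2.boundingRect(k),np.argwhere(k).mean(0)+[180,333])
E
```

```text
[530.03314505 -37.35279558  85.        ] [526.05109414 -39.83253512  85.        ] (array([529.02721983, -39.18950064,  83.79595547]), np.float64(4.259327014104273))
17.944198857236792 -74.2631246972462
14.248937889097133 -77.15281814402755
(7, 6, 8, 9) [190.13953488 343.51162791]
```

Emit:
arm_command(
  steps=[-0.003,0.039,0,0,-0.003,0.0385,0,0,0,0,0.04,0,0,0,0.04,0,0,0,0.03,0,0,0,0.02,0,0,0,0.01,0,0,0,0.009,0,0,0,0,0],
)

```text
clock: 10.28
position: [483.7, 350.2, 78.2]
ee_rot: [0.055, 0.998, -0.0, -0.0]
contact_force: [1.1, 0.3, 0.2]
gripper_width: 60.0
grasp_force: 0.0
```

Emit:
arm_command(
  steps=[0,0,0,0,0,0,0,0,0,0,0,0,0,0,0,0,0,0,0,0],
  grip=0.02,
)

```text
clock: 10.9
position: [485.4, 353.6, 80.2]
ee_rot: [0.055, 0.999, 0.004, 0.002]
contact_force: [0.5, 4.8, 1.9]
gripper_width: 24.9
grasp_force: 58.5
```

Emit:
arm_command(
  steps=[0,0,-0.007,0,0,0,-0.007,0,0,0,-0.007,0,0,0,-0.007,0,0,0,0,0],
)

```text
clock: 11.52
position: [484.9, 353.0, 107.6]
ee_rot: [0.055, 0.998, 0.003, 0.002]
contact_force: [0.5, 6.0, -0.2]
gripper_width: 24.7
grasp_force: 59.5
```

Emit:
arm_command(
  steps=[0.004,0,0,0,0.004,0,0,0,0,0,0,0],
)

```text
clock: 11.9
position: [479.1, 354.5, 108.1]
ee_rot: [0.054, 0.999, 0.004, 0.004]
contact_force: [5.6, 4.5, -2.7]
gripper_width: 24.3
grasp_force: 59.1
```

Emit:
arm_command(
  steps=[0.004,0.002,0,0,0.004,0.001,0,0,0,0,0,0],
)

```text
clock: 12.28
position: [471.2, 356.5, 108.1]
ee_rot: [0.054, 0.999, 0.002, 0.003]
contact_force: [7.1, 1.4, 0.1]
gripper_width: 24.9
grasp_force: 59.4
```

Emit:
arm_command(
  steps=[0.004,0,0,0,0.004,0,0,0,0,0,0,0],
)

```text
clock: 12.65
position: [462.8, 357.3, 107.8]
ee_rot: [0.054, 0.999, 0.002, 0.003]
contact_force: [5.0, 1.9, -0.3]
gripper_width: 24.8
grasp_force: 59.9
```

Emit:
arm_command(
  steps=[0,0,-0.02,0,0,0,-0.03,0,0,0,0,0],
)

```text
clock: 13.02
position: [460.9, 356.3, 158.3]
ee_rot: [0.055, 0.998, 0.001, 0.001]
contact_force: [0.0, -0.6, -1.9]
gripper_width: 24.9
grasp_force: 60.1
```

```bash
python3 - <<'E'
from h import *
s=read_state();print(s["position"],s["contact_force"],s["ee_rot"])
A=get_image("scene");B=get_image("top")
cv2.imwrite("pics/s4.png",A[:,:,::-1]);cv2.imwrite("pics/t4.png",B[:,:,::-1])
P=s["position"];u=proj("scene",P).astype(int);v=proj("top",P).astype(int);print(u,v)
a=A[u[1]-40:u[1]+60,u[0]-50:u[0]+50];b=B[v[1]-40:v[1]+40,v[0]-50:v[0]+50]
o=np.zeros((600,800,3),np.uint8);o[:,:600]=cv2.resize(a,(600,600),interpolation=2);o[:160,600:]=cv2.resize(b,(200,160),interpolation=2)
cv2.imwrite("pics/c4.png",o[:,:,::-1])
E
```

```text
[460.8567475  356.27434687 158.30449928] [ 0.02529282 -0.55846297 -1.85027693] [0.05506578 0.99848128 0.00128481 0.00111864]
[232 218] [205 208]
```

View pics/c4.png

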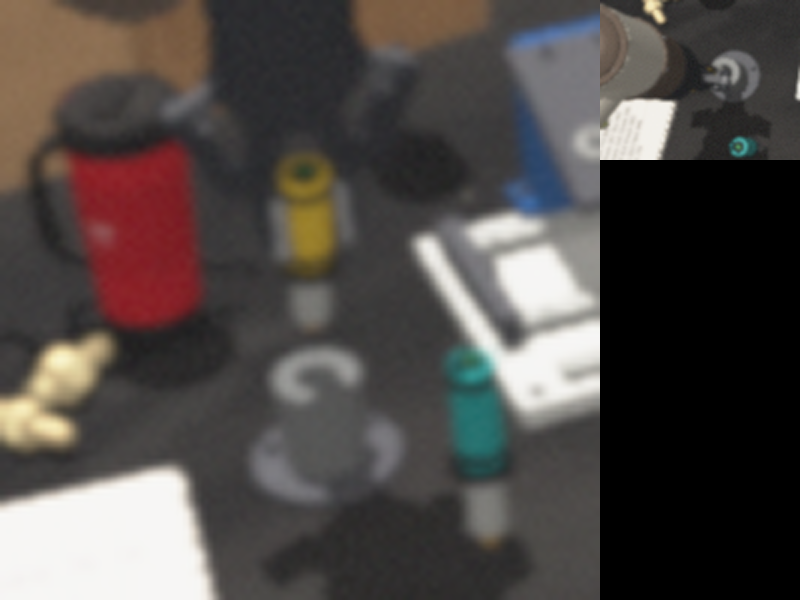

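The crop shows the probe clear of the stand and leaning, with its top at (304,173) and its tip at (310,333). I'll work out the lean from the projected length and direction.

```bash
python3 - <<'E'
from h import *
s=cv2.imread("pics/s4.png")[:,:,::-1].copy()
x=np.array([.9943,-.1065,0]);z=np.array([0,0,1.])
P=np.array([460.9,356.3,177.3])
for th in(0,10,14,16,18,20,22,24,28):
  for d in(0,):
    t=np.radians(th);n=-np.sin(t)*x+np.cos(t)*z
    a,b,c=[proj("scene",P+n*k) for k in(32,-89,-42)]; print(th,a.round(1),b.round(1),"diff",(b-a).round(2),"coll-top",(c-a).round(2))
# teal control: upright, foot? 
T=np.array([369.7,307.1,121]);print("teal",proj("scene",T),proj("scene",T-[0,0,121]))
print("yellow",blobs(s,(18,110,70),(34,255,255),(220,195,250,240),5))
print("brass tip",blobs(s,(8,70,60),(24,255,255),(225,226,245,240),1))
g=cv2.cvtColor(s,cv2.COLOR_RGB2GRAY)[202:238,224:242];print(g)
E
```

```text
0 [230.4 205. ] [234.8 236.8] diff [ 4.4  31.75] coll-top [ 2.73 19.73]
10 [230.9 206. ] [233.3 233.9] diff [ 2.4  27.92] coll-top [ 1.5  17.42]
14 [231.1 206.5] [232.7 232.6] diff [ 1.58 26.15] coll-top [ 0.99 16.34]
16 [231.3 206.7] [232.4 231.9] diff [ 1.17 25.23] coll-top [ 0.73 15.77]
18 [231.4 207. ] [232.1 231.2] diff [ 0.76 24.27] coll-top [ 0.48 15.18]
20 [231.5 207.2] [231.8 230.5] diff [ 0.35 23.29] coll-top [ 0.22 14.57]
22 [231.6 207.5] [231.5 229.8] diff [-0.06 22.28] coll-top [-0.04 13.95]
24 [231.7 207.8] [231.2 229. ] diff [-0.47 21.24] coll-top [-0.3  13.31]
28 [231.9 208.4] [230.6 227.5] diff [-1.29 19.1 ] coll-top [-0.81 11.98]
teal [260.06539126 237.64304767] [263.24057404 268.02534407]
yellow [(np.int32(138), [233.1, 213.2], [228, 204, 10, 20])]
brass tip []
[[ 43  44  45  47  47  53  57  60  60  59  58  50  47  45  44  42  43  43]
 [ 45  43  44  48  50  58  64  68  70  70  68  61  50  46  44  42  43  44]
 [ 45  45  45  44  55  68  76  76  76  76  78  73  63  50  45  43  43  44]
 [ 45  42  45  48  63  76  78  71  67  68  76  79  78  61  49  48  46  44]
 [ 42  41
[... 1691 characters left out ...]
101  81  68  58  61  59]
 [ 61  58  62  59  60  69  85 104 114 118 118 111 100  79  65  61  55  58]
 [ 60  64  62  59  64  67  82  99 115 116 118 111  95  76  63  58  59  58]
 [ 65  63  65  65  65  69  76  90 104 110 108 100  86  68  61  57  59  60]
 [ 66  69  67  68  68  69  72  78  88  94  93  83  71  60  58  57  57  56]
 [ 69  71  69  71  68  69  67  66  73  73  70  67  61  57  53  56  57  56]
 [ 71  71  70  69  68  67  67  65  64  63  62  62  61  61  62  57  58  58]
 [ 70  68  66  66  63  64  65  70  75  80  82  85  87  83  75  68  63  60]
 [ 68  64  61  60  63  65  81  94 104 114 118 123 124 118 110  97  85  71]
 [ 61  62  60  64  77  96 113 130 136 140 139 142 144 145 142 132 115  92]]
```

The lean is about 15.5°, going by column direction 1.2 px and length. It needs about 4.5° more, so I'll lower it back in and pull about 5 mm further.

Emit:
arm_command(
  steps=[-0.003,0.0,0,0,0,0,0.025,0,0,0,0.02,0,0,0,0.005,0,0,0,0,0],
)

```text
clock: 13.75
position: [464.1, 357.0, 105.8]
ee_rot: [0.055, 0.998, 0.001, 0.001]
contact_force: [3.1, 4.7, -5.3]
gripper_width: 24.3
grasp_force: 60.8
```

Emit:
arm_command(
  steps=[0.003,0,0,0,0.003,0,0,0,0.0025,0,0,0,0,0,0,0],
)

```text
clock: 14.25
position: [457.6, 357.9, 107.4]
ee_rot: [0.055, 0.999, 0.002, 0.003]
contact_force: [7.2, 0.5, -1.5]
gripper_width: 24.7
grasp_force: 61.6
```

Emit:
arm_command(
  steps=[0,0,-0.02,0,0,0,-0.03,0,0,0,0,0],
)

```text
clock: 14.62
position: [455.2, 356.5, 158.0]
ee_rot: [0.055, 0.998, 0.001, 0.001]
contact_force: [-0.5, 0.3, -1.4]
gripper_width: 24.8
grasp_force: 61.6
```

```bash
python3 - <<'E'
from h import *
s=read_state();P=s["position"];print(P,s["ee_rot"])
A=np.mean([get_image("scene").astype(float) for _ in range(4)],0).astype(np.uint8);cv2.imwrite("pics/s5.png",A[:,:,::-1])
u=proj("scene",P).astype(int);a=A[u[1]-25:u[1]+30,u[0]-25:u[0]+30]
cv2.imwrite("pics/c5.png",cv2.resize(a,(550,550),interpolation=2)[:,:,::-1]);print(u)
x=np.array([.9943,-.1065,0]);z=np.array([0,0,1.]);G=P+[0,0,19]
for th in(12,16,20,24):
    t=np.radians(th);n=-np.sin(t)*x+np.cos(t)*z
    print(th,[proj("scene",G+n*k).round(2).tolist() for k in(32,-57,-77,-89)])
# subpixel edges of bands: columns where gray crosses half level
g=cv2.cvtColor(A,cv2.COLOR_RGB2GRAY).astype(float)
for r in range(u[1]-16,u[1]+17): print(r,g[r,u[0]-7:u[0]+12].astype(int))
E
```

```text
[455.1878158  356.5478255  158.03403914] [5.52258010e-02 9.98473348e-01 7.88596327e-04 6.80137050e-04]
[232 219]
12 [[231.69, 207.17], [233.15, 227.36], [233.47, 231.68], [233.65, 234.24]]
16 [[231.92, 207.66], [232.77, 226.5], [232.95, 230.52], [233.05, 232.9]]
20 [[232.14, 208.18], [232.38, 225.58], [232.43, 229.28], [232.45, 231.47]]
24 [[232.37, 208.73], [231.99, 224.61], [231.9, 227.98], [231.86, 229.97]]
203 [44 43 43 45 47 51 56 57 57 59 54 50 44 43 43 44 44 45 44]
204 [45 43 44 45 47 53 59 62 63 63 60 53 47 44 42 44 43 43 44]
205 [43 43 43 45 50 59 66 71 73 73 71 65 55 47 45 44 45 45 43]
206 [43 43 43 48 59 69 76 76 76 76 79 77 69 56 46 46 44 45 44]
207 [43 42 44 52 67 80 80 71 65 66 75 85 82 67 51 44 45 46 48]
208 [43 43 45 56 74 88 82 67 58 61 69 85 90 75 59 48 46 49 52]
209 [43 44 46 54 77 94 92 75 66 68 79 92 96 85 69 59 52 52 53]
210 [ 44  45  46  55  75  96 103  97  90  91  96 102  99  90  84  74  61  55
  56]
211 [ 44  46  47  54  71  90 105 108 108 107 106 102  93  90  91  85  68  57
  57]
212 [ 46  46  54  65  77  85  94 100 102 102 100  94  87  86  94  91  73  58
  
[... 1052 characters left out ...]
 60 61 61 60]
227 [ 58  58  57  58  60  72  87  99 104 105 104  99  87  70  63  61  61  60
  59]
228 [ 59  59  58  59  62  74  93 108 115 116 115 108  92  73  62  59  60  59
  58]
229 [ 58  60  59  61  63  75  93 109 117 117 115 108  93  74  62  57  57  57
  58]
230 [ 60  60  61  61  64  73  89 107 115 117 114 106  89  71  61  57  57  57
  57]
231 [ 63  63  64  66  64  71  83  99 109 112 110  98  82  68  60  58  56  58
  57]
232 [ 67  67  67  68  68  68  75  85  95 100  96  85  71  62  58  57  56  56
  56]
233 [69 68 69 68 68 67 67 69 77 79 77 71 62 58 57 57 57 57 57]
234 [69 69 69 67 66 64 63 64 65 68 67 64 63 59 58 57 58 58 57]
235 [68 68 64 64 63 64 69 74 79 82 86 86 82 76 68 64 61 58 59]
```

View pics/c5.png

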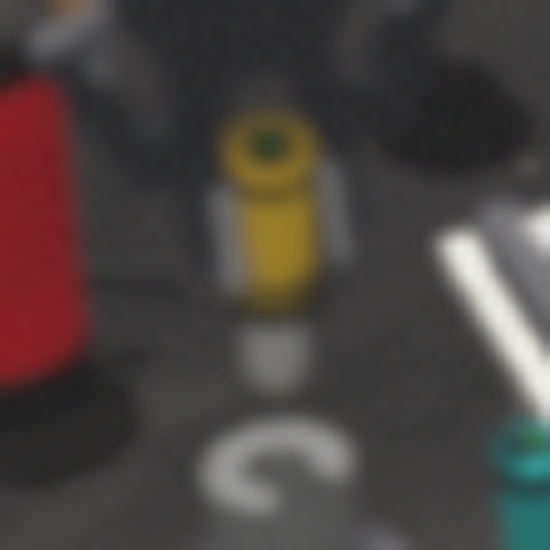

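The crop shows the top-disc column at 233.45 and the barrel column at 234.0, which puts the lean at about 18.5°. One small extra pull, then on to the spot.

Emit:
arm_command(
  steps=[-0.003,0.0,0,0,0,0,0.025,0,0,0,0.02,0,0,0,0.005,0,0.003,0,0,0,0.002,0,0,0,0,0,0,0],
)

```text
clock: 15.7
position: [455.7, 358.3, 107.8]
ee_rot: [0.055, 0.999, 0.002, 0.003]
contact_force: [8.1, 0.9, -3.2]
gripper_width: 24.3
grasp_force: 61.7
```

Emit:
arm_command(
  steps=[0,0,-0.02,0,0,0,-0.04,0,0,0,-0.03,0,0,0,-0.03,0,0,0,0,0],
)

```text
clock: 16.32
position: [453.1, 357.0, 228.7]
ee_rot: [0.055, 0.998, 0.001, 0.001]
contact_force: [-0.5, -1.4, -2.5]
gripper_width: 24.7
grasp_force: 61.9
```

Emit:
arm_command(
  steps=[-0.0079,-0.02,0,0,-0.0079,-0.04,0,0,-0.0079,-0.042,0,0,-0.0079,-0.042,0,0,-0.0079,-0.042,0,0,-0.0079,-0.042,0,0,-0.0079,-0.042,0,0,-0.0079,-0.042,0,0,-0.0079,-0.0406,0,0,-0.0079,-0.032,0,0,0,0,0.02,0,0,0,0.02,0,0,0,0.014,0,0,0,0,0],
)

```text
clock: 18.08
position: [487.5, -34.8, 170.6]
ee_rot: [0.055, 0.998, -0.001, -0.002]
contact_force: [0.5, 0.7, -1.8]
gripper_width: 24.4
grasp_force: 61.9
```

```bash
python3 - <<'E'
from h import *
s=read_state();P=s["position"];print(P,s["ee_rot"],s["contact_force"])
A=np.mean([get_image("scene").astype(float) for _ in range(4)],0).astype(np.uint8);cv2.imwrite("pics/s6.png",A[:,:,::-1])
B=get_image("top");cv2.imwrite("pics/t6.png",B[:,:,::-1])
x=np.array([.9943,-.1065,0]);z=np.array([0,0,1.]);G=P+[0,0,17.5];t=np.radians(20);n=-np.sin(t)*x+np.cos(t)*z
print([proj("scene",G+n*k).round(2).tolist() for k in(32,-37,-77,-89)], "tip",G-89*n,"spot",proj("scene",[529.5,-38,85]))
a=A[160:215,295:350];b=B[150:230,290:390]
o=np.zeros((600,800,3),np.uint8);o[:,:600]=cv2.resize(a,(600,600),interpolation=2);o[:160,600:]=cv2.resize(b,(200,160),interpolation=2)
cv2.imwrite("pics/c6.png",o[:,:,::-1])
E
```

```text
[487.48341742 -34.78996269 170.63893187] [ 5.53050337e-02  9.98466757e-01 -6.36503556e-04 -2.25460243e-03] [ 0.48349193  0.72990359 -1.81764117]
[[333.48, 167.49], [330.54, 180.87], [328.93, 188.26], [328.45, 190.43]] tip [517.74970335 -38.03180062 104.50628862] spot [326.77656052 193.63920238]
```

View pics/c6.png

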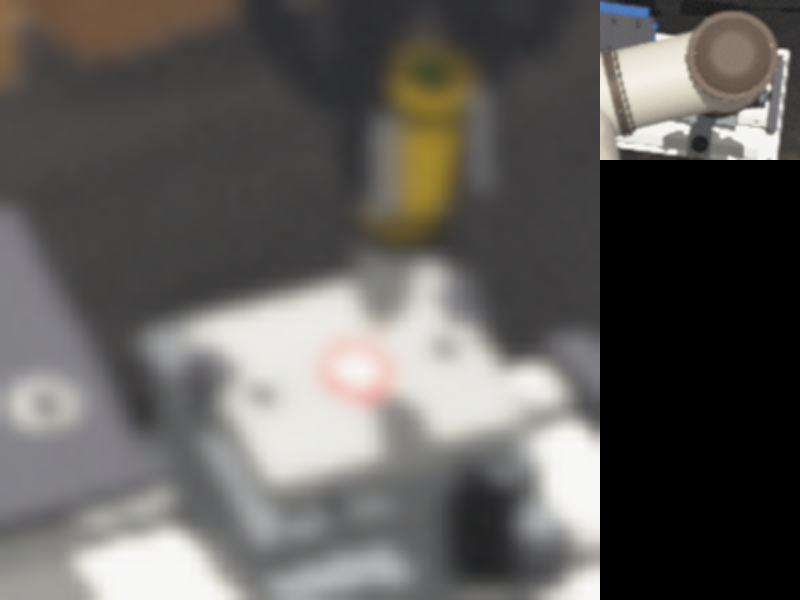

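The crop shows the tip at about (380,325) and the red ring at (355,370). The lean matches 20°: the observed axis is (-4.8,23.2) px against (-5.0,22.9) predicted. I'll approach along the face normal.

Emit:
arm_command(
  steps=[-0.0017,0,0.0047,0,-0.0017,0,0.0047,0,-0.0017,0,0.0047,0,0,0,0,0],
)

```text
clock: 18.82
position: [493.9, -34.8, 157.6]
ee_rot: [0.055, 0.998, -0.0, -0.001]
contact_force: [0.7, -0.3, -2.2]
gripper_width: 24.5
grasp_force: 61.9
```

Emit:
arm_command(
  steps=[-0.0007,0,0.0019,0,0,0,0,0],
)

```text
clock: 19.08
position: [494.8, -34.8, 156.2]
ee_rot: [0.055, 0.998, -0.0, -0.0]
contact_force: [0.4, 0.2, -2.7]
gripper_width: 24.8
grasp_force: 61.9
```

```bash
cat > look.py <<'E'
from h import *
import sys
s=read_state();P=s["position"];print(P.round(1),s["contact_force"].round(1),s["ee_rot"].round(4))
A=np.mean([get_image("scene").astype(float) for _ in range(4)],0).astype(np.uint8);cv2.imwrite(f"pics/s{sys.argv[1]}.png",A[:,:,::-1])
x=np.array([.9943,-.1065,0]);z=np.array([0,0,1.]);G=P+[0,0,17.5];t=np.radians(20);n=-np.sin(t)*x+np.cos(t)*z
print([proj("scene",G+n*k).round(2).tolist() for k in(32,-37,-77,-89)],"tip",(G-89*n).round(1))
k=lambda lo,hi:cv2.inRange(cv2.cvtColor(A,cv2.COLOR_RGB2HSV),lo,hi)
a=A[172:204,310:346]
cv2.imwrite(f"pics/c{sys.argv[1]}.png",cv2.resize(a,(675,600),interpolation=2)[:,:,::-1])
E
python3 look.py 7
```

```text
[494.8 -34.8 156.2] [ 0.4  0.2 -2.7] [ 5.510e-02  9.985e-01 -0.000e+00 -1.000e-04]
[[332.36, 170.34], [329.48, 183.53], [327.89, 190.82], [327.43, 192.96]] tip [525.  -38.1  90.1]
```

View pics/c7.png

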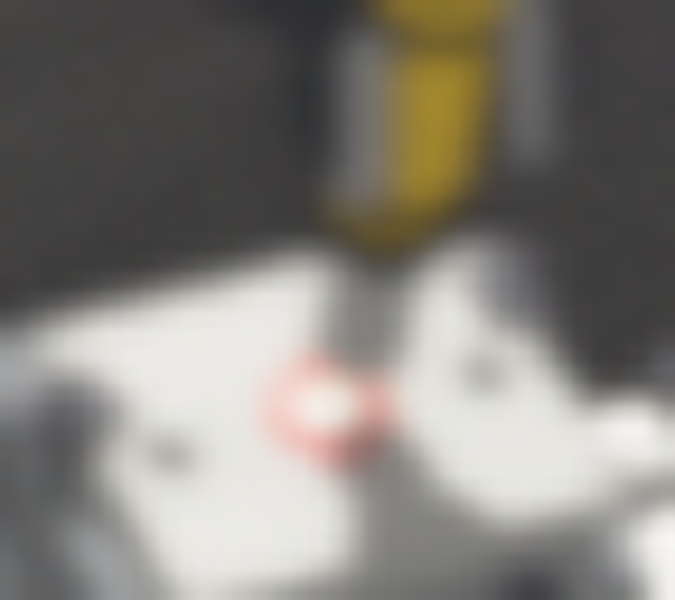

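The crop shows the ring centre at (330,408) and the tip at about (358,375), so the tip sits roughly 3 mm to the right. I'll correct by +3 mm in y and descend to contact.

Emit:
arm_command(
  steps=[0,0.003,0,0,-0.0007,0,0.0019,0,0,0,0,0],
)

```text
clock: 19.65
position: [495.7, -31.8, 154.2]
ee_rot: [0.055, 0.998, -0.0, -0.0]
contact_force: [-0.1, 0.3, -1.7]
gripper_width: 24.5
grasp_force: 61.9
```

Emit:
arm_command(
  steps=[-0.0005,0,0.0014,0,0,0,0,0],
)

```text
clock: 19.9
position: [496.2, -32.0, 152.9]
ee_rot: [0.055, 0.998, -0.0, -0.0]
contact_force: [0.7, 0.0, -1.4]
gripper_width: 24.8
grasp_force: 61.9
```

Emit:
arm_command(
  steps=[-0.0005,0,0.0014,0,0,0,0,0],
)

```text
clock: 20.15
position: [496.9, -32.0, 151.6]
ee_rot: [0.055, 0.998, -0.0, 0.0]
contact_force: [-0.1, 0.1, -1.9]
gripper_width: 24.6
grasp_force: 61.9
```

Emit:
arm_command(
  steps=[-0.0005,0,0.0014,0,0,0,0,0],
)

```text
clock: 20.4
position: [497.4, -32.1, 150.4]
ee_rot: [0.055, 0.998, -0.0, 0.0]
contact_force: [-0.7, 0.1, 0.4]
gripper_width: 24.5
grasp_force: 61.9
```

View now.

```bash
python3 look.py 8
```

```text
[497.4 -32.1 150.4] [-0.7  0.1  0.4] [ 5.500e-02  9.985e-01 -0.000e+00  1.000e-04]
[[331.3, 171.74], [328.46, 184.87], [326.89, 192.12], [326.44, 194.24]] tip [527.6 -35.3  84.2]
```

View pics/c8.png

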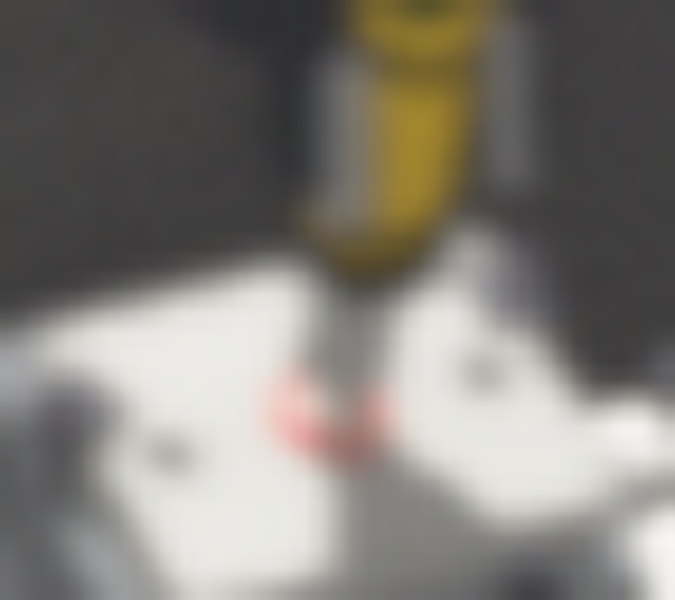

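The crop shows the tip at about (343,400) against the ring centre (330,408), so it's already inside by about 2 mm off-centre. I'll back off, shift +2 mm in y and press to half stroke.

Emit:
arm_command(
  steps=[0.001,0,-0.0028,0,0.0009,0.002,0.0003,0,-0.001,0,0.0028,0,-0.0007,0,0.0019,0,0,0,0,0,0,0,0,0],
)

```text
clock: 21.35
position: [497.3, -30.0, 148.1]
ee_rot: [0.055, 0.998, 0.0, 0.0]
contact_force: [-0.6, 0.7, 1.1]
gripper_width: 25.0
grasp_force: 61.9
```

Emit:
arm_command(
  steps=[-0.0003,0,0.0009,0,0,0,0,0,0,0,0,0],
)

```text
clock: 21.72
position: [497.6, -30.1, 147.2]
ee_rot: [0.055, 0.998, 0.0, 0.0]
contact_force: [-1.3, -0.1, 1.7]
gripper_width: 24.9
grasp_force: 61.9
```

```bash
python3 look.py 9; python3 - <<'E'
from h import *
F=[]
for _ in range(8): get_image("top");F.append(read_state()["contact_force"])
F=np.array(F);print(F.mean(0),F.std(0))
E
```

```text
[497.6 -30.1 147.2] [-1.3 -0.1  1.7] [5.500e-02 9.985e-01 0.000e+00 1.000e-04]
[[330.77, 172.67], [327.96, 185.76], [326.4, 192.99], [325.94, 195.11]] tip [527.9 -33.3  81. ]
[-1.38348151  1.06089471  1.76748407] [0.5495175  0.38027201 0.37006584]
```

View pics/c9.png

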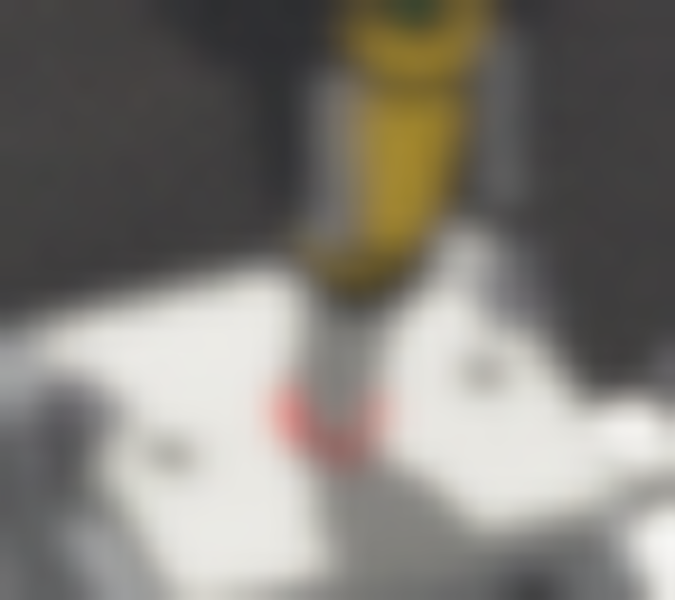

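The crop shows the tip centred in the ring at about (335,405). The axial force is about 4 N, which is half stroke, and the arm is still. Handing in.

```bash
python3 -c "
from bench import *
print(read_state()['clock'],job_done())"
```

```text
the job is handed in; nothing more can be done
22.325 None
```

I handed the job in at 22.3 s: the carrier is in the gauging detent, and the probe is held still with its point inside the red ring, leaning about 19–20° to match the face and pressed at about 4 N (half stroke); I viewed 11 pictures, one over the limit of 10.

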